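# Feed the next cell under the test probe

### The arm

A 6-joint arm with a two-finger parallel gripper is mounted at the origin on a cart in front of the work surface, level with it; the furniture and walls round the work are solid. World frame = base frame: x ahead of the robot, y to its left, z up, the work surface at z = 0. Lengths are in mm, angles in rad, forces in N, time in s.
With the tool pointing down it reaches from about 275 to 1000 mm from the base axis. Payload 8.4 kg.
Tool frame: the origin (TCP) lies at the very end of the fingers, on their centre line; the grasp point (between the pads) lies 19 mm behind it; z points along the fingers, y is the line along which they close (so a half turn about z gives the same grasp; the last joint's range is limited). The gripper opens to 85 mm and grips with 20 to 120 N. Pads are 22 mm wide; open, the fingers measure 114 mm over their backs; the gripper's body (76 mm by 85 mm) begins 54 mm behind the grasp point. The pads swing forward as they close: fully open they stand 13 mm farther back than shut.
Start: joints at [-1.118, 0.353, 1.633, -0, 1.155, -0.002], TCP at [274.551, -561.471, 231.281] pointing down, gripper open.
Joint ranges: [-2.63, 2.63], [-0.92, 2.1], [0.06, 2.66], [-1.3, 4.44], [0, 2.69], [-3.02, 3.02]. Speed limits (rad/s): [2.22, 2.22, 2.79, 3.14, 3.14, 3.14].

### API

Orientations are given as a rotation vector (axis times angle).
In Python, from station import manip, read_camera gives the robot as it stands.
- The arm moves only by the tool drive_tool, never from a script. Its argument "series" is a list of rows, each a list of 7 numbers: the turn, a rotation vector about the tool's x, y, z in units of 6 degrees (1.0 is 6 degrees), then the shift along the tool's x, y, z in units of 25 mm (1.0 is 25 mm), then the opening, from 0 (shut) to 1 (fully open). In form: [[rx, ry, rz, x, y, z, jaw], ...]. A call has 1 to 10 rows; each row shifts and turns the commanded pose from where the row before left it, along the tool's axes as they then stand; what a row does not reach is not made up. A row lasts 1/8 s, in which the tool goes at most 62.5 mm and 10.7 degrees, less where a joint would pass 70% of its speed; a pose out of reach is approached as far as the arm can. A call is refused whole if a number of a shift passes 1 or a number of a turn 1, either way. A call with a gripper value outside its range is refused whole. The fingers move at their own pace and stop on an object; "squeeze" is the grip in N (left out, the last holds). Time passes only in rows, so rows that do not move let the fingers close. It gives the time, the measured TCP pose, the force, the opening and the grip force at its end, in the units of the state.
- manip.sense(): the state, without advancing time (a new reading comes with each control period).
- read_camera(name): name is "side" or "top" or "wrist"; returns a dict with "pixels" (480x640x3 uint8, red, green, blue), "range_z" (480x640 float32, mm along the optical axis (not along the pixel's ray), 0 where there is no reading), "camera_matrix" (3x3 intrinsics, pixels), "rvec" (rotation vector, rad) and "tvec" (3), from world to camera coordinates, as OpenCV has them. Camera axes: x right, y down, z forward; pixel columns grow to the right and rows downward; lengths in mm; the calibration is good to about 2 mm. A picture is of the moment at which its call begins.
- manip.hand_in(): hands the job in; it is judged then, once.
The state is a dict: "time_s": time; "qpos": joint angles; "dq": joint speeds; "joint_torque": joint torques, N m; "tool_pos": TCP position; "ee_rot": TCP orientation; "ft_force": force on the tool from outside, world axes, zero at the start; "torque": the same for the moment, N m; "finger_gap": opening from 0.0 (shut) to 1.0 (fully open); "grip_force": force on a finger pad.
Only numpy, scipy, OpenCV 4.12 (cv2) and the standard library are available. Lean on these libraries where they do the work, as an engineer would, in place of code of your own. Each camera call takes 0.05 s, during which the arm holds its last target. There are 200 camera calls.

### The job

Bring the next cell of the row under the test probe: push the jig's hand wheel round clockwise (seen from above) by its upright handle through exactly one turn, without running past, so that the handle stands over the steel pointer again. Then press the probe's knob fully down onto the cell, hold it there for a moment, and let it spring back up. Do both with the outside of the fingers or the fingertips, without gripping the handle or the knob; do not press the probe before the cell has arrived, and leave the things lying around the jig alone.

Things in the scene. Friction and masses are not known exactly. Their poses are not given: they have to be found in the camera images.
- cell_jig: cell feed jig fixed to the bench, yaw within 0.5 rad: aluminium base 116 (x) x 360 (y) mm. Origin on the bench between wheel and probe; y runs along the slide to the hand wheel, z up. At y=+110 mm a grey gearbox with the wheel on top; at y=-70 mm the test probe on an arm over the row of cells, its post at x=+48 mm. The wheel's handle is the highest part
- feed_wheel (a joint): turn of the hand wheel on its upright axis, rad: 0 at the start, grows clockwise seen from above, 6.283 after one turn. Friction about 0.3 N m (5 N at the handle); it stays where it is left and does not coast. One turn feeds the row of cells 20 mm along jig -y
- wheel_centre (a point): on the wheel's upright axis, at half the height of the handle's grip (166 mm above the bench). The wheel: grey cast metal, rim 140 mm outer diameter, rim and spokes at 106 to 126 mm above the bench, hub up to 137 mm
- feed_handle (a point): centre of the upright black handle on the rim, 62 mm from the wheel's axis, 166 mm above the bench: a round barrel up to 25 mm thick, turning freely on its pin, from 133 to 199 mm above the bench. At the start, and after each full turn, it stands over the small steel pointer on the gearbox (jig -x side of the wheel)
- test_probe (a joint): travel of the spring test probe, m: 0 up, 0.0075 fully down on its stop (about 2 N to start, 5.6 N at the bottom); springs back when let go
- probe_knob (a point): centre of the top face of the probe's round black push knob, 27 mm in diameter, 177 mm above the bench when up, on the probe's upright axis
- probe_point (a point): fixed point on the probe's axis at the height of the cells' top ends (109 mm above the bench), where the probe touches a cell
- next_cell (a point): top centre of the middle one of the five upright cells (18 mm thick, 20 mm apart) in the black holder on the slide: the next cell to be tested. At the start it stands 20 mm from the probe's axis on the wheel's side, the cell before it being under the probe
- loose_cell: loose cylindrical battery cell, 18 dia x 64, lying on the bench in front of the jig; origin at the centre of its underside; leave it where it is
- short_screwdriver: short screwdriver, 19x138x20, lying in front of the wheel end of the jig; origin at the centre of its underside; leave it where it is
- grey_pack: grey tool battery pack, 95x72x143 tall, standing behind the jig; origin at the centre of its underside; leave it where it is
- open_housing: black plastic housing half, 72x151x27, lying behind the wheel end of the jig; origin at the centre of its underside; leave it where it is
- brush: flux brush, 14x145x8, near the bench's front edge; origin at the centre of its underside; leave it where it is
- green_screwdriver: screwdriver with green handle, 19x168x20, to the right; origin at the centre of its underside; leave it where it is
- syringe: paste syringe, 26x116x15, to the right; origin at the centre of its underside; leave it where it is
- screwdriver_0: screwdriver with red handle, 19x148x20, to the left; origin at the centre of its underside; leave it where it is

How it is judged:
By the outcome, as a careful person would: the job done as asked, in the order asked, and still so for the second after the job is handed in, with the robot touching nothing.
It also fails if it takes over 72 s, if anything falls off the work surface, if the arm or the gripper's body presses on something with over 40 N, if the wrist force passes 120 N, or if a joint passes its speed limit or range.

## Working session

There is one attempt and no reset: what is moved stays moved. The work goes in short steps, Python scripts to look and compute and a tool call to move; the robot and the scene stay as the last step left them, time stands still between calls to the robot, and variables do not carry over. Pictures are saved under pics/ and viewed, at most 10 in all, crops included, and the job is handed in when it is done.

Besides the shell and the picture viewer there is one more tool, called after "Request:" in YAML: its name, and indented under it one key for each argument. drive_tool: Moves the arm, as the interface text tells. Its arguments: {"type":"object","properties":{"series":{"type":"array","items":{"type":"array","items":{"type":"number"}}},"squeeze":{"type":"number"}},"required":["series"]}

```bash
mkdir -p pics; cat > h.py <<'E'
import numpy as np, cv2
from station import manip, read_camera
def snap(n,f):
    c=read_camera(n); cv2.imwrite('pics/'+f+'.png',c['pixels'][:,:,::-1]); np.savez('pics/'+f+'.npz',**c); return c
def cloud(c):
    R=cv2.Rodrigues(np.array(c['rvec'],float))[0]; K=np.array(c['camera_matrix']); z=c['range_z'].astype(float)
    v,u=np.mgrid[:480,:640]
    P=np.stack([(u-K[0,2])/K[0,0]*z,(v-K[1,2])/K[1,1]*z,z],-1)
    W=(P-np.array(c['tvec']).ravel())@R
    W[z==0]=np.nan; return W
E
python3 - <<'E'
from h import *
s=manip.sense(); print(s)
for n in ('top','side'):
    c=snap(n,n+'0'); print(n,-cv2.Rodrigues(np.array(c['rvec'],float))[0].T@np.array(c['tvec']).ravel())
E
```

```text
{'time_s': 0.0, 'qpos': array([-1.11842163e+00,  3.53640881e-01,  1.63411946e+00, -4.69492186e-05,
        1.15521160e+00, -2.42208394e-03]), 'dq': array([-8.99227468e-04, -2.26749488e-05,  2.77605036e-04, -7.28501304e-04,
       -1.37772022e-03, -8.39469611e-04]), 'joint_torque': array([ 1.62661243e-03, -6.05239391e+01, -3.42075098e+01,  4.11773053e-04,
        9.22685053e-03, -4.30575665e-05]), 'tool_pos': array([ 274.31836094, -561.05786267,  230.57250228]), 'ee_rot': array([-3.05940880e+00, -7.07980212e-01,  5.48843842e-04]), 'ft_force': array([-0.02969477, -0.33230734,  0.50832594]), 'torque': array([ 0.02141871, -0.0448338 , -0.04108433]), 'grip_force': 0.0, 'finger_gap': 1.0025586967531763}
top [-321.39323751   43.06181406 1495.15691526]
side [ -47.71116781 -827.1946187   565.2076217 ]
```

View pics/top0.png

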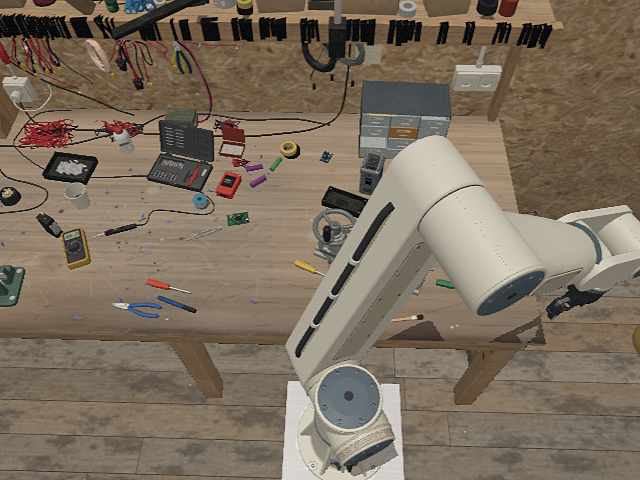

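View pics/side0.png

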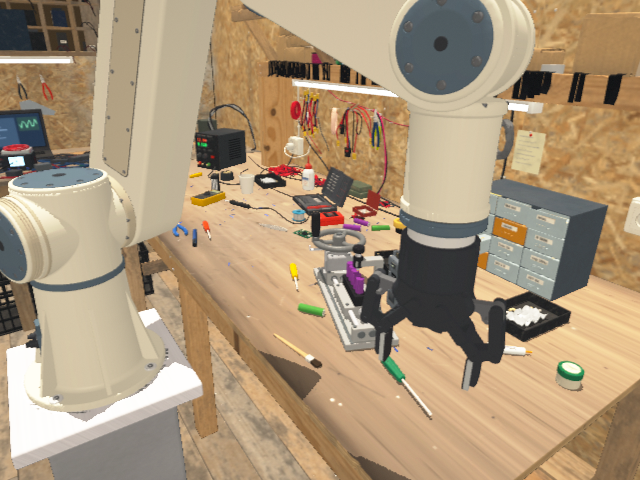

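```bash
python3 - <<'E'
from h import *
for n in ('top','side'):
    c=dict(np.load(f'pics/{n}0.npz')); W=cloud(c)
    for lo,hi in ((185,206),(168,182),(110,124)):
        m=(W[...,2]>lo)&(W[...,2]<hi)&(W[...,0]>250)&(W[...,0]<900)&(abs(W[...,1])<450)
        k,l,st,ce=cv2.connectedComponentsWithStats(m.astype(np.uint8))
        for i in range(1,k):
            if st[i,4]>15: print(n,lo,st[i],ce[i].round(),W[l==i].mean(0).round(1),np.ptp(W[l==i],axis=0).round())
E
```

```text
top 185 [323 225   8   9  50] [326. 229.] [540.4  58.9 195. ] [26. 21. 16.]
top 168 [323 232   8   5  21] [327. 234.] [535.9  57.4 173.8] [15. 21. 13.]
top 110 [360 169  20   9  67] [369. 173.] [817.5 -79.  118.5] [25. 64. 13.]
top 110 [315 208  37  17 146] [332. 215.] [642.6  43.5 119.9] [ 58. 113.  14.]
top 110 [330 223  23  15  89] [341. 228.] [595.2  13.2 117.9] [55. 68. 14.]
top 110 [313 231  11  13  26] [318. 238.] [558.3  84.4 120.2] [42. 32.  9.]
top 110 [325 243  18   3  29] [333. 244.] [535.2  36.5 119.3] [ 9. 52. 13.]
side 185 [311 211   9   7  56] [315. 214.] [540.4  52.8 192.5] [22. 21. 14.]
side 168 [311 218   9   7  48] [315. 221.] [539.6  51.3 175. ] [19. 17. 14.]
side 168 [352 244  13   8  84] [358. 248.] [ 527.5 -135.9  173.9] [26. 25. 10.]
side 110 [319 228  43  13 200] [340. 233.] [630.6  64.5 119.3] [ 93. 109.  14.]
side 110 [312 237  42  16 335] [333. 245.] [567.4   9.1 118. ] [79. 98. 14.]
side 110 [361 239   5   7  19] [363. 242.] [638.2 -22.4 120.9] [32. 23.  9.]
side 110 [388 257  10  13  64] [392. 263.] [ 621.8 -148.9  117.3] [16. 47. 14.]
side 110 [373 266   5   5  17] [374. 268.] [ 567.8 -147.9  118.2] [ 8. 21. 13.]
```

The side view shows the wheel handle near (315,214) and the knob at (358,248). In the top view the arm hides the probe, though the wheel is visible at (335,230). I'll move closer with the fingers shut and use the wrist camera.

Request:
drive_tool:
  series:
    - [0,0,-1,1,0,-0.4,0]
    - [0,0,-1,1,0,-0.4,0]
    - [0,0,-1,1,0,-0.4,0]
    - [0,0,-1,1,0,-0.4,0]
    - [0,0,-1,1,0,-0.4,0]
    - [0,0,-1,1,0,-0.4,0]
    - [0,0,-1,1,0,-0.4,0]
    - [0,0,-1,1,0,-0.4,0]
    - [0,0,-1,1,0,-0.4,0]
    - [0,0,-1,1,0,-0.4,0]
  squeeze: 20

```text
time_s: 1.35
tool_pos: [418.2, -369.6, 331.2]
ee_rot: [-2.292, -2.147, 0.0]
ft_force: [-0.4, -0.6, -0.2]
finger_gap: -0.004
grip_force: 0.0
```

Request:
drive_tool:
  series:
    - [0,0,-0.65,1,0,0,0]
    - [0,0,0,1,0,0,0]
    - [0,0,0,1,0,0,0]
    - [0,0,0,1,0,0,0]
    - [0,0,0,1,0,0,0]
    - [0,0,0,1,0,0,0]
    - [0,0,0,1,0,0,0]
    - [0,0,0,1,0,0,0]
    - [0,0,0,1,0,0,0]
    - [0,0,0,0,0,0,0]

```text
time_s: 2.6
tool_pos: [419.3, -144.1, 330.9]
ee_rot: [-2.221, -2.221, 0.0]
ft_force: [0.3, 0.1, 0.6]
finger_gap: -0.003
grip_force: 0.0
```

```bash
python3 - <<'E'
from h import *
s=manip.sense(); print(s['tool_pos'],s['qpos'],s['time_s'],s['finger_gap'],cv2.Rodrigues(s['ee_rot'])[0].round(3))
snap('wrist','w1');snap('side','s1');snap('top','t1')
E
```

```text
[ 419.32233906 -144.08110189  330.85460459] [-3.34427146e-01 -3.01762713e-02  1.87110476e+00  1.04698935e-04
  1.30136458e+00 -3.34364607e-01] 2.6 -0.002667522572889282 [[ 0.     1.    -0.001]
 [ 1.    -0.     0.   ]
 [ 0.    -0.001 -1.   ]]
```

View pics/w1.png

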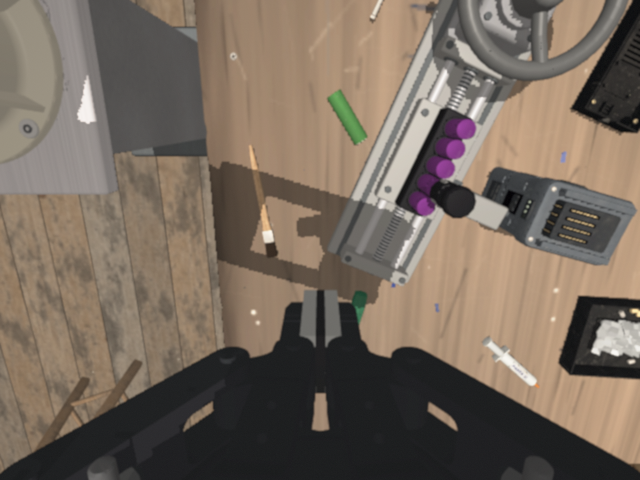

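The wrist view shows the knob at (459,200), five purple cells from (420,205) to (459,128), and the wheel at the top right, cut off. I'll step +y to see the whole wheel.

Request:
drive_tool:
  series:
    - [0,0,0,1,0,0,0]
    - [0,0,0,1,0,0,0]
    - [0,0,0,1,0,0,0]
    - [0,0,0,1,0,0,0]
    - [0,0,0,0,0,0,0]

```text
time_s: 3.38
tool_pos: [420.1, -45.4, 331.2]
ee_rot: [-2.221, -2.221, 0.0]
ft_force: [-0.4, -0.4, 0.5]
finger_gap: -0.002
grip_force: 0.0
```

```bash
python3 - <<'E'
from h import *
from scipy.optimize import least_squares
c=snap('wrist','w2'); W=cloud(c)
c1=dict(np.load('pics/w1.npz')); W1=cloud(c1)
for n,V in (('w1',W1),('w2',W)):
  for lo,hi in ((194,203),(173,180),):
    m=(V[...,2]>lo)&(V[...,2]<hi)&(V[...,0]>480)&(V[...,0]<800)
    k,l,st,ce=cv2.connectedComponentsWithStats(m.astype(np.uint8))
    for i in range(1,k):
        if st[i,4]>40: print(n,lo,st[i],ce[i].round(),np.round((V[l==i].max(0)+V[l==i].min(0))/2,1),np.ptp(V[l==i],axis=0).round())
m=(W[...,2]>112)&(W[...,2]<130)&(np.hypot(W[...,0]-597,W[...,1]-30)<85)&(np.hypot(W[...,0]-597,W[...,1]-30)>45)
p=W[m][:,:2]
r=least_squares(lambda q:np.hypot(*(p-q).T)-62,[597,30],loss='soft_l1'); print(r.x,len(p),abs(r.fun).mean())
# fingers in view: near TCP
T=manip.sense()['tool_pos']
for n,V,t in (('w2',W,T),):
  for d in (2,10,20,40):
    f=(V[...,2]>t[2]+d-4)&(V[...,2]<t[2]+d+6)
    if f.any(): print('finger',d,V[f].min(0)-t,V[f].max(0)-t)
E
```

```text
w1 173 [443 187  33  32 827] [459. 203.] [ 532.2 -132.6  175.9] [26. 26.  6.]
w2 194 [487  62  32  33 805] [503.  78.] [545.1  57.  196.9] [21. 20.  6.]
w2 173 [473  65  21  33 140] [479.  83.] [540.4  56.8 176.5] [14. 22.  7.]
w2 173 [431 298  31  28 634] [446. 312.] [ 532.  -132.   175.6] [26. 26.  5.]
[598.25421748  33.24123989] 8704 4.0865882211064655
finger 2 [-10.8338396    6.60692649   2.92928646] [13.60650065 11.79798918  7.99965702]
finger 10 [-12.36723085   5.82827824   6.02525304] [14.80611985 12.0378944  15.99948342]
finger 20 [-12.45120855   6.32463115  16.00975472] [14.83239285 12.03297339 25.99748616]
finger 40 [-29.40271058 -11.94955343  36.00448612] [31.92196476 14.48538052 45.98748768]
```

View pics/w2.png

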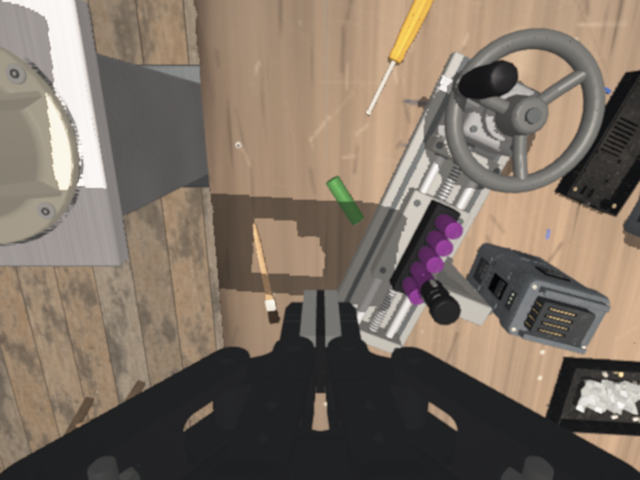

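The wrist view shows the handle top at (500,78) leaning toward the camera, the wheel hub at (527,115), and the knob at (440,305). From depth, the handle is at about (544,57), the knob at (532,-132), the yaw is about -0.398 and the wheel centre is about (601,33.5). I'll lower the shut fingers behind the handle.

Request:
drive_tool:
  series:
    - [0,0,0,0.53,0.95,0.45,0]
    - [0,0,0,0.53,0.95,0.45,0]
    - [0,0,0,0.53,0.95,0.45,0]
    - [0,0,0,0.53,0.95,0.45,0]
    - [0,0,0,0.53,0.95,0.45,0]
    - [0,0,0,0,0,0.84,0]
    - [0,0,0,0,0,0.84,0]
    - [0,0,0,0,0,0.84,0]
    - [0,0,0,0,0,0.84,0]
    - [0,0,0,0,0,0.84,0]

```text
time_s: 4.68
tool_pos: [539.1, 18.9, 169.1]
ee_rot: [2.224, 2.219, -0.001]
ft_force: [0.7, -0.8, -0.8]
finger_gap: -0.001
grip_force: 0.0
```

```bash
cat >> h.py <<'E'
C=np.array([601.3,33.5])
def plan(a0,a1,n,start,r=63):
    "rows [x,y] in tool units (tool x=world y, tool y=world x)"
    a=np.radians(np.linspace(a0,a1,n+1)[1:]); P=C+r*np.c_[np.cos(a),np.sin(a)]
    cur=np.array(start,float); 
    for p in P:
        d=np.round((p-cur)/25,2); cur+=d*25; print([0,0,0,d[1],d[0],0,0],end=', ')
    print()
E
python3 - <<'E'
from h import *
s=manip.sense(); print(s['tool_pos'],s['ft_force'])
W=cloud(snap('wrist','w3'))
m=(W[...,2]>190)&(W[...,2]<202)&(np.hypot(W[...,0]-545,W[...,1]-57)<25)
print((W[m].max(0)+W[m].min(0))/2,np.ptp(W[m],axis=0))
plan(191,91,10,s['tool_pos'][:2])
E
```

```text
[539.13174346  18.92175336 169.12390223] [ 0.71344063 -0.78537796 -0.8209053 ]
[545.61137553  58.2494644  195.10855862] [23.39816335 22.02930893 10.20206454]
[0, 0, 0, np.float64(0.54), np.float64(-0.03), 0, 0], [0, 0, 0, np.float64(0.44), np.float64(0.03), 0, 0], [0, 0, 0, np.float64(0.42), np.float64(0.1), 0, 0], [0, 0, 0, np.float64(0.4), np.float64(0.18), 0, 0], [0, 0, 0, np.float64(0.37), np.float64(0.25), 0, 0], [0, 0, 0, np.float64(0.31), np.float64(0.3), 0, 0], [0, 0, 0, np.float64(0.26), np.float64(0.36), 0, 0], [0, 0, 0, np.float64(0.2), np.float64(0.39), 0, 0], [0, 0, 0, np.float64(0.12), np.float64(0.43), 0, 0], [0, 0, 0, np.float64(0.04), np.float64(0.43), 0, 0],
```

View pics/w3.png

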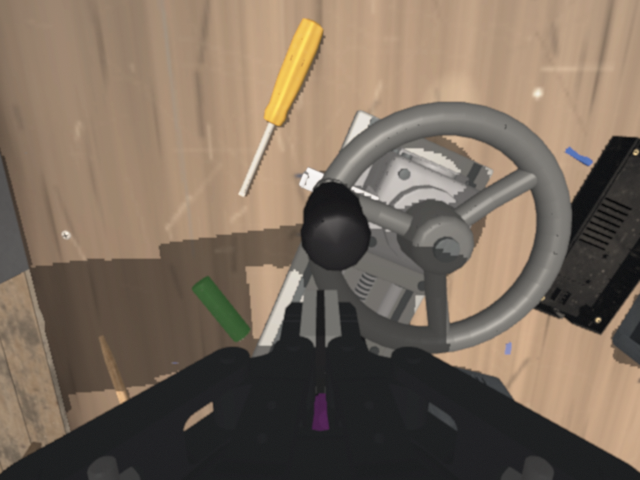

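The fingers are at (320,310), clear behind the handle at (335,235), and the pointer is at (312,180). I'll start pushing.

Request:
drive_tool:
  series:
    - [0,0,0,0.54,-0.03,0,0]
    - [0,0,0,0.44,0.03,0,0]
    - [0,0,0,0.42,0.1,0,0]
    - [0,0,0,0.4,0.18,0,0]
    - [0,0,0,0.37,0.25,0,0]
    - [0,0,0,0.31,0.3,0,0]
    - [0,0,0,0.26,0.36,0,0]
    - [0,0,0,0.2,0.39,0,0]
    - [0,0,0,0.12,0.43,0,0]
    - [0,0,0,0.04,0.43,0,0]

```text
time_s: 5.98
tool_pos: [598.8, 98.9, 170.5]
ee_rot: [-2.22, -2.22, 0.003]
ft_force: [-6.2, 1.0, 0.4]
finger_gap: -0.001
grip_force: 3.0
```

```bash
cat >> h.py <<'E'
def look(f):
    s=manip.sense(); t=s['tool_pos']; print(s['time_s'],t,s['ft_force'],'ang',np.degrees(np.arctan2(*(t[:2]-C)[::-1])))
    for n in ('wrist','side','top'):
        W=cloud(snap(n,f+n)); m=(W[...,2]>189)&(W[...,2]<202)&(abs(np.hypot(*(W[...,:2]-C).transpose(2,0,1))-62)<22)
        m&=np.hypot(W[...,0]-t[0],W[...,1]-t[1])>17
        if m.sum()>10:
            q=(W[m].max(0)+W[m].min(0))/2; print(n,m.sum(),q,np.ptp(W[m],axis=0),'handle ang',np.degrees(np.arctan2(*(q[:2]-C)[::-1])))
    return s
E
python3 - <<'E'
from h import *
s=look('a')
plan(91,-9,10,s['tool_pos'][:2])
E
```

```text
5.975 [598.78482221  98.90513052 170.50670492] [-6.20606581  1.00219242  0.38021304] ang 92.20224464311954
wrist 1161 [625.68872644  98.94006195 193.84633612] [19.94235247  8.89404879  9.6735579 ] handle ang 69.56017867133666
side 34 [622.09279305  88.78265502 193.34638691] [18.45417215 21.38042823  8.5895506 ] handle ang 69.38782395390176
[0, 0, 0, np.float64(-0.13), np.float64(0.49), 0, 0], [0, 0, 0, np.float64(-0.1), np.float64(0.43), 0, 0], [0, 0, 0, np.float64(-0.18), np.float64(0.4), 0, 0], [0, 0, 0, np.float64(-0.25), np.float64(0.37), 0, 0], [0, 0, 0, np.float64(-0.3), np.float64(0.31), 0, 0], [0, 0, 0, np.float64(-0.36), np.float64(0.26), 0, 0], [0, 0, 0, np.float64(-0.39), np.float64(0.19), 0, 0], [0, 0, 0, np.float64(-0.43), np.float64(0.12), 0, 0], [0, 0, 0, np.float64(-0.43), np.float64(0.05), 0, 0], [0, 0, 0, np.float64(-0.44), np.float64(-0.03), 0, 0],
```

Working: the handle is now at about 69°, so it has turned 88°. I'll continue.

Request:
drive_tool:
  series:
    - [0,0,0,-0.13,0.49,0,0]
    - [0,0,0,-0.1,0.43,0,0]
    - [0,0,0,-0.18,0.4,0,0]
    - [0,0,0,-0.25,0.37,0,0]
    - [0,0,0,-0.3,0.31,0,0]
    - [0,0,0,-0.36,0.26,0,0]
    - [0,0,0,-0.39,0.19,0,0]
    - [0,0,0,-0.43,0.12,0,0]
    - [0,0,0,-0.43,0.05,0,0]
    - [0,0,0,-0.44,-0.03,0,0]

```text
time_s: 7.38
tool_pos: [665.5, 23.9, 170.9]
ee_rot: [2.222, 2.22, 0.005]
ft_force: [2.1, 5.5, -1.6]
finger_gap: -0.001
grip_force: 2.8
```

```bash
python3 - <<'E'
from h import *
s=look('b')
plan(-9,-109,10,s['tool_pos'][:2])
E
```

```text
7.375 [665.50022238  23.87119131 170.89021885] [ 2.12738142  5.50898494 -1.57154854] ang -8.52969670024513
wrist 47 [ 6.65699467e+02 -5.79157139e-02  1.94882637e+02] [2.28841081 7.07006857 5.57438905] handle ang -27.523567427174726
side 44 [650.3533547    1.54132705 194.42394728] [18.9963746  28.15050345  9.97530051] handle ang -33.08458161884845
[0, 0, 0, np.float64(-0.44), np.float64(-0.19), 0, 0], [0, 0, 0, np.float64(-0.4), np.float64(-0.17), 0, 0], [0, 0, 0, np.float64(-0.36), np.float64(-0.25), 0, 0], [0, 0, 0, np.float64(-0.32), np.float64(-0.3), 0, 0], [0, 0, 0, np.float64(-0.25), np.float64(-0.36), 0, 0], [0, 0, 0, np.float64(-0.2), np.float64(-0.39), 0, 0], [0, 0, 0, np.float64(-0.12), np.float64(-0.43), 0, 0], [0, 0, 0, np.float64(-0.04), np.float64(-0.43), 0, 0], [0, 0, 0, np.float64(0.03), np.float64(-0.44), 0, 0], [0, 0, 0, np.float64(0.1), np.float64(-0.43), 0, 0],
```

Request:
drive_tool:
  series:
    - [0,0,0,-0.44,-0.19,0,0]
    - [0,0,0,-0.4,-0.17,0,0]
    - [0,0,0,-0.36,-0.25,0,0]
    - [0,0,0,-0.32,-0.3,0,0]
    - [0,0,0,-0.25,-0.36,0,0]
    - [0,0,0,-0.2,-0.39,0,0]
    - [0,0,0,-0.12,-0.43,0,0]
    - [0,0,0,-0.04,-0.43,0,0]
    - [0,0,0,0.03,-0.44,0,0]
    - [0,0,0,0.1,-0.43,0,0]

```text
time_s: 8.78
tool_pos: [581.3, -27.8, 171.1]
ee_rot: [2.219, 2.218, 0.003]
ft_force: [3.8, -3.8, -0.4]
finger_gap: -0.001
grip_force: 2.7
```

```bash
python3 - <<'E'
from h import *
s=look('c')
plan(-109,-171,8,s['tool_pos'][:2])
E
```

```text
8.775 [581.25260461 -27.82366218 171.07403363] [ 3.76114021 -3.7843036  -0.4032818 ] ang -108.10315111565795
wrist 3137 [561.65468424 -12.36742956 194.44681849] [23.14826883 22.56057962 10.87862459] handle ang -130.83835484352412
side 52 [557.35676085 -18.07437216 194.79951718] [21.3061232  32.23382636 11.36690004] handle ang -130.43220354234037
[0, 0, 0, np.float64(0.2), np.float64(-0.33), 0, 0], [0, 0, 0, np.float64(0.18), np.float64(-0.3), 0, 0], [0, 0, 0, np.float64(0.21), np.float64(-0.26), 0, 0], [0, 0, 0, np.float64(0.24), np.float64(-0.24), 0, 0], [0, 0, 0, np.float64(0.28), np.float64(-0.2), 0, 0], [0, 0, 0, np.float64(0.3), np.float64(-0.16), 0, 0], [0, 0, 0, np.float64(0.32), np.float64(-0.12), 0, 0], [0, 0, 0, np.float64(0.33), np.float64(-0.08), 0, 0],
```

Request:
drive_tool:
  series:
    - [0,0,0,0.2,-0.33,0,0]
    - [0,0,0,0.18,-0.3,0,0]
    - [0,0,0,0.21,-0.26,0,0]
    - [0,0,0,0.24,-0.24,0,0]
    - [0,0,0,0.28,-0.2,0,0]
    - [0,0,0,0.3,-0.16,0,0]
    - [0,0,0,0.32,-0.12,0,0]
    - [0,0,0,0,0,0,0]

```text
time_s: 9.93
tool_pos: [539.6, 16.3, 170.2]
ee_rot: [-2.222, -2.221, 0.0]
ft_force: [0.4, -0.8, 1.2]
finger_gap: -0.003
grip_force: 0.4
```

```bash
python3 - <<'E'
from h import *
s=look('d')
W0=cloud(dict(np.load('pics/w3.npz'))); W=cloud(dict(np.load('pics/dwrist.npz')))
t=s['tool_pos']
for V in (W0,W):
    m=(V[...,2]>194)&(V[...,2]<202)&(np.hypot(V[...,0]-545,V[...,1]-50)<32)&(V[...,1]>t[1]+13)
    print(m.sum(),(V[m].max(0)+V[m].min(0))/2,V[m].mean(0),np.ptp(V[m],axis=0))
E
```

```text
9.925 [539.60386469  16.29430398 170.20945781] [ 0.44820791 -0.82694592  1.24013039] ang -164.41738212277656
wrist 3168 [540.82347364  41.18837024 194.4659725 ] [23.73549963 19.62918869 10.89725209] handle ang 172.7548626861963
side 16 [529.80149944  26.61028482 193.98658678] [11.46726799 39.41753863  9.49226309] handle ang -174.49587712115797
3399 [545.04013911  48.62911649 197.95703785] [544.98324314  55.75947969 196.9991806 ] [22.27950476 38.66711496  7.90615   ]
2740 [541.01179688  39.66710927 196.95814269] [540.87786622  40.2511837  196.84475423] [21.15009593 20.55884852  5.91291171]
```

Request:
drive_tool:
  series:
    - [0,0,0,0.2,0,0,0]
    - [0,0,0,0.2,0.03,0,0]
    - [0,0,0,0.2,0.05,0,0]
    - [0,0,0,0,0,0,0]

```text
time_s: 10.58
tool_pos: [541.7, 31.0, 170.0]
ee_rot: [2.222, 2.221, -0.0]
ft_force: [-0.1, -2.5, 0.6]
finger_gap: -0.005
grip_force: 1.3
```

```bash
cat >> h.py <<'E'
def hc(f,lo=190,hi=202):
    V=cloud(dict(np.load('pics/'+f+'.npz')))
    m=(V[...,2]>lo)&(V[...,2]<hi)&(np.hypot(V[...,0]-545,V[...,1]-57)<21)
    print(f,m.sum(),((V[m].max(0)+V[m].min(0))/2).round(2),np.median(V[m],axis=0).round(2),np.ptp(V[m],axis=0).round(1))
E
python3 - <<'E'
from h import *
s=look('e'); hc('w3'); hc('w2'); hc('ewrist')
E
```

```text
10.575 [541.70206135  31.00054863 169.96851007] [-0.09312267 -2.48792334  0.57391188] ang -177.59850514613964
wrist 3161 [543.75490713  55.65996555 194.39469342] [23.23622202 19.38484578 10.77183154] handle ang 158.93886798676127
side 16 [533.22019664  41.72928048 193.62312252] [11.03640224 41.66868478  8.63965918] handle ang 173.10769822849684
w3 3615 [545.61  58.25 195.11] [545.32  59.47 196.79] [23.4 22.  10.2]
w2 977 [544.38  57.33 194.97] [542.99  56.89 196.66] [22.3 23.1  9.8]
ewrist 4034 [544.    51.12 195.99] [544.06  54.18 196.7 ] [22.7 28.5 12. ]
```

I'll back off to the same camera pose as before the turn, for a direct comparison.

Request:
drive_tool:
  series:
    - [0,0,0,-0.24,-0.05,0,0]
    - [0,0,0,-0.24,-0.05,0.03,0]
    - [0,0,0,0,0,0,0]

```text
time_s: 11.1
tool_pos: [538.8, 18.6, 169.2]
ee_rot: [-2.223, -2.22, 0.0]
ft_force: [0.5, 0.1, 0.2]
finger_gap: -0.001
grip_force: 0.0
```

```bash
cat > cmp.py <<'E'
from h import *
import sys
f=sys.argv[1]
print(manip.sense()['tool_pos']); c=snap('wrist',f)
for lo,hi in ((190,202),(195,202)): hc('w3',lo,hi); hc(f,lo,hi)
a=cv2.imread('pics/w3.png')[110:310,220:440]; b=cv2.imread('pics/'+f+'.png')[110:310,220:440]
cv2.imwrite('pics/'+f+'c.png',cv2.resize(np.hstack([a,b]),None,fx=1.8,fy=1.8,interpolation=cv2.INTER_CUBIC))
E
python3 cmp.py f
```

```text
[538.81390824  18.55990817 169.17571362]
w3 3615 [545.61  58.25 195.11] [545.32  59.47 196.79] [23.4 22.  10.2]
f 3547 [543.98  53.96 195.05] [543.77  55.68 196.74] [23.  22.  10.1]
w3 2913 [545.44  57.58 197.6 ] [545.43  58.35 197.07] [20.6 20.4  5.2]
f 2808 [543.99  53.58 197.55] [543.83  54.31 197.07] [20.5 20.5  5.1]
```

View pics/fc.png

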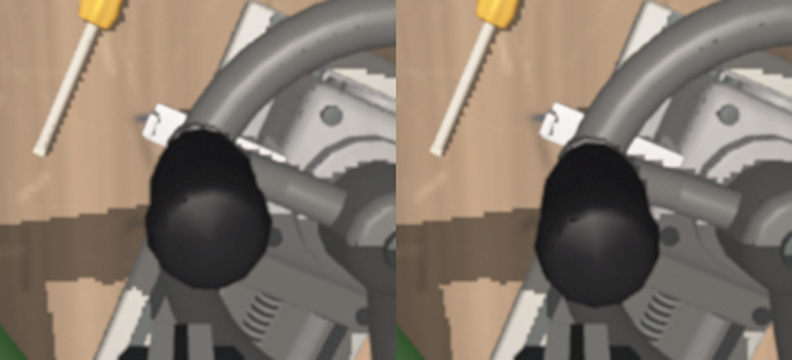

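The pair of crops (before left, now right) shows the handle at (210,235) against (597,250), about 4.3 mm short of the start mark. I'll give a small final push.

Request:
drive_tool:
  series:
    - [0,0,0,0.3,0.07,0,0]
    - [0,0,0,0.2,0.05,0,0]
    - [0,0,0,0.09,0.03,0,0]
    - [0,0,0,0.08,0.03,0,0]
    - [0,0,0,0,0,0,0]
    - [0,0,0,-0.33,-0.09,0,0]
    - [0,0,0,-0.34,-0.09,0,0]
    - [0,0,0,0,0,0,0]

```text
time_s: 12.15
tool_pos: [538.8, 18.4, 169.2]
ee_rot: [-2.223, -2.219, 0.0]
ft_force: [-0.2, 0.0, 0.1]
finger_gap: 0.003
grip_force: 0.0
```

```bash
python3 cmp.py g
```

```text
[538.7571613   18.4070341  169.23661988]
w3 3615 [545.61  58.25 195.11] [545.32  59.47 196.79] [23.4 22.  10.2]
g 3640 [545.61  58.51 195.  ] [545.51  60.05 196.8 ] [23.5 22.4 10. ]
w3 2913 [545.44  57.58 197.6 ] [545.43  58.35 197.07] [20.6 20.4  5.2]
g 2921 [545.85  58.26 197.5 ] [545.65  58.91 197.09] [20.3 20.5  5. ]
```

The handle is back at its starting position to within about 0.5 mm. Next, the probe.

Request:
drive_tool:
  series:
    - [0,0,0,0,0,-0.9,0]
    - [0,0,0,0,0,-0.9,0]
    - [0,0,0,-0.86,-0.04,0,0]
    - [0,0,0,-0.86,-0.04,0,0]
    - [0,0,0,-0.86,-0.04,0,0]
    - [0,0,0,-0.86,-0.04,0,0]
    - [0,0,0,-0.86,-0.04,0,0]
    - [0,0,0,-0.86,-0.04,0,0]
    - [0,0,0,-0.86,-0.03,0.4,0]
    - [0,0,0,0,0,0.4,0]

```text
time_s: 13.45
tool_pos: [532.3, -132.4, 194.0]
ee_rot: [2.224, 2.218, 0.001]
ft_force: [-0.5, 0.8, -0.1]
finger_gap: 0.002
grip_force: 0.0
```

```bash
python3 - <<'E'
from h import *
s=manip.sense(); print(s['tool_pos'],s['ft_force'])
snap('wrist','p'); c=snap('side','ps'); cv2.imwrite('pics/psc.png',cv2.resize(c['pixels'][180:330,270:470,::-1],None,fx=4,fy=4,interpolation=cv2.INTER_CUBIC)[:600,:800])
E
```

```text
[ 532.3083525  -132.3855013   194.03782677] [-0.52661284  0.77082594 -0.08136976]
```

View pics/psc.png

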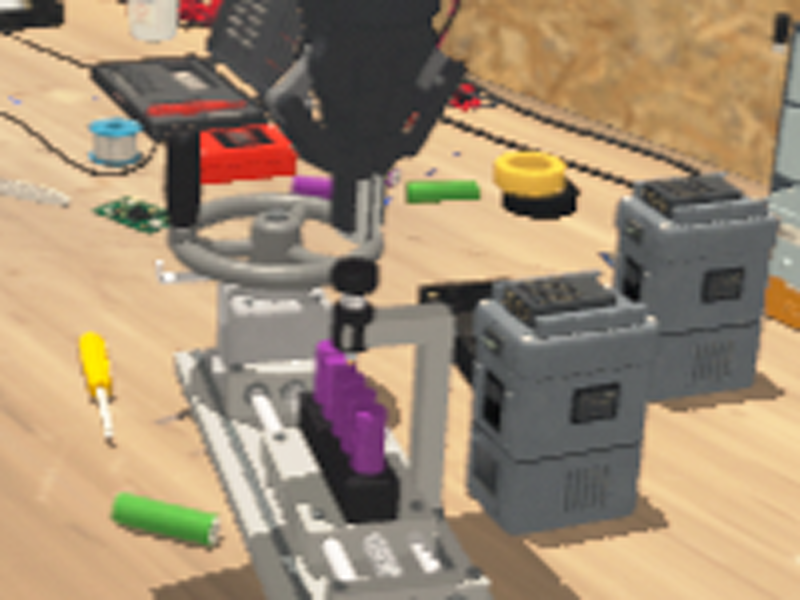

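The side view shows the fingers at (355,210), right above the knob at (355,270). The handle stands over the pointer at (170,268), and the row has advanced. I'll press now.

Request:
drive_tool:
  series:
    - [0,0,0,0,0,0.35,0]
    - [0,0,0,0,0,0.3,0]
    - [0,0,0,0,0,0.12,0]
    - [0,0,0,0,0,0.1,0]
    - [0,0,0,0,0,0.06,0]
    - [0,0,0,0,0,0,0]

```text
time_s: 14.3
tool_pos: [532.3, -131.2, 171.2]
ee_rot: [-2.222, -2.22, -0.001]
ft_force: [-0.7, 5.0, 4.7]
finger_gap: -0.003
grip_force: 2.3
```

Request:
drive_tool:
  series:
    - [0,0,0,0,0,0.05,0]
    - [0,0,0,0,0,0.05,0]
    - [0,0,0,0,0,0,0]

```text
time_s: 14.68
tool_pos: [532.4, -131.4, 169.4]
ee_rot: [2.222, 2.22, 0.001]
ft_force: [-3.4, 4.7, 12.2]
finger_gap: 0.005
grip_force: 6.4
```

```bash
python3 - <<'E'
from h import *
s=manip.sense(); print(s['tool_pos'],s['ft_force'],s['torque'])
c=snap('side','q'); a=cv2.imread('pics/ps.png')[225:285,330:390]; b=c['pixels'][225:285,330:390,::-1]
cv2.imwrite('pics/qc.png',cv2.resize(np.hstack([a,b]),None,fx=6,fy=6,interpolation=cv2.INTER_CUBIC))
E
```

```text
[ 532.43639321 -131.36570716  169.44153032] [-3.37245039  4.69673915 12.20416127] [ 0.88525442  0.62706048 -0.00508734]
```

View pics/qc.png

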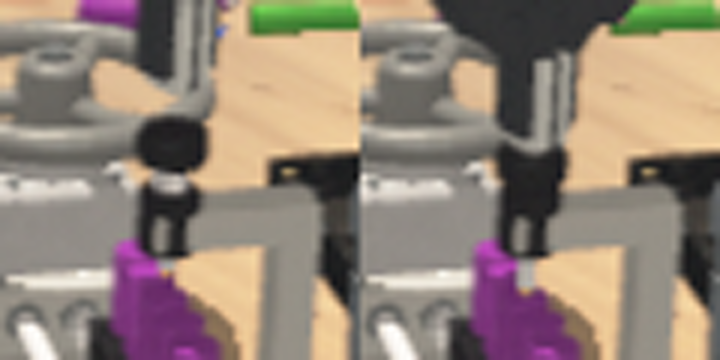

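The crops show the knob's neck visible at (170,185) before and gone now at (530,190), with the pin down on the cell. The 12 N force is above the 5.6 N spring maximum, so the probe is on its stop. I'll hold, then release and retreat.

Request:
drive_tool:
  series:
    - [0,0,0,0,0,0.03,0]
    - [0,0,0,0,0,0,0]
    - [0,0,0,0,0,0,0]
    - [0,0,0,0,0,0,0]
    - [0,0,0,0,0,0,0]
    - [0,0,0,0,0,0,0]
    - [0,0,0,0,0,0,0]
    - [0,0,0,0,0,0,0]

```text
time_s: 15.72
tool_pos: [532.5, -131.4, 169.4]
ee_rot: [2.222, 2.22, 0.001]
ft_force: [-6.1, 5.4, 18.6]
finger_gap: -0.001
grip_force: 9.6
```

Request:
drive_tool:
  series:
    - [0,0,0,0,0,-0.2,0]
    - [0,0,0,0,0,-0.3,0]
    - [0,0,0,0,0,-0.9,0]
    - [0,0,0,0,0,-1,0]
    - [0,0,0,0,0,-1,0]
    - [0,0,0,0,-0.8,-1,0]
    - [0,0,0,0,-0.8,-1,0]
    - [0,0,0,0,-0.8,-0.8,0]
    - [0,0,0,0,-0.8,0,0]
    - [0,0,0,0,0,0,0]

```text
time_s: 16.98
tool_pos: [450.8, -131.5, 322.1]
ee_rot: [-2.223, -2.22, 0.001]
ft_force: [0.6, 0.7, -0.3]
finger_gap: 0.006
grip_force: 0.0
```

```bash
python3 - <<'E'
from h import *
W=cloud(snap('wrist','z')); snap('side','zs'); print(manip.sense()['tool_pos'],manip.sense()['ft_force'])
for n in('z','w2'): hc(n)
for n in('z','w2'):
    V=cloud(dict(np.load(f'pics/{n}.npz'))); m=(V[...,2]>160)&(V[...,2]<182)&(np.hypot(V[...,0]-532,V[...,1]+132)<18)
    print(n,m.sum(),np.percentile(V[m][:,2],90))
E
```

```text
[ 452.05398504 -131.49489123  321.98747959] [ 0.31984328 -0.7289085  -0.06411663]Traceback (most recent call last):
  File "<stdin>", line 3, in <module>
  File "h.py", line 30, in hc
    print(f,m.sum(),((V[m].max(0)+V[m].min(0))/2).round(2),np.median(V[m],axis=0).round(2),np.ptp(V[m],axis=0).round(1))
                      ~~~~~~~~^^^
    return umr_maximum(a, axis, None, out, keepdims, initial, where)
ValueError: zero-size array to reduction operation maximum which has no identity
```

View pics/z.png

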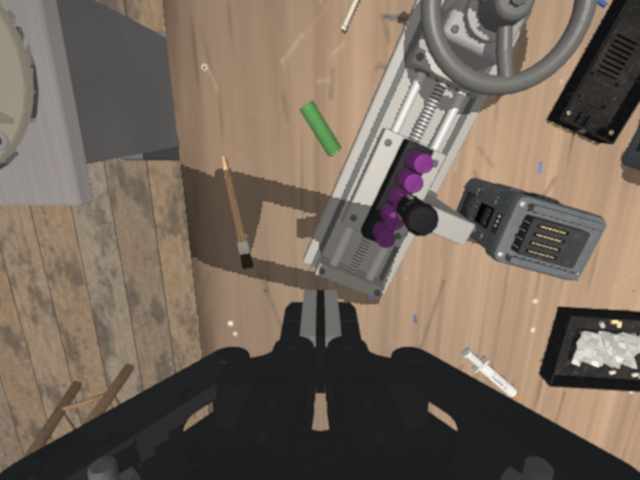

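The knob at (418,216) looks sprung back up, with the row advanced one cell and nothing disturbed. I'll check the knob height and hand in.

```bash
python3 - <<'E'
from h import *
for n in('z','w1'):
    V=cloud(dict(np.load(f'pics/{n}.npz'))); m=(V[...,2]>160)&(V[...,2]<182)&(np.hypot(V[...,0]-532,V[...,1]+132)<18)
    h=np.percentile(V[m][:,2],90); print(n,h)
    if n=='z': ok=h>174
if ok: print(manip.hand_in())
E
```

```text
z 177.28486616713664
w1 177.16322338703617
the job is handed in; nothing more can be done
None
```

The job is handed in at about 17 s. The wheel was pushed one full clockwise turn, with the handle back over the pointer to within about 0.5 mm. The probe was then pressed to its stop, held about 1 s and released, and the knob sprang back to 177 mm.

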